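# Feel and sort the lemons at the spice stall

## Robot

A 7-joint arm with a two-finger parallel gripper is mounted at the origin on the work surface. World frame = base frame: x ahead of the robot, y to its left, z up, the work surface at z = 0. Lengths are in mm, angles in rad, forces in N, time in s.
With the tool pointing down it reaches from about 425 to 925 mm from the base axis. Payload 6.8 kg.
Tool frame: the origin (TCP) lies at the very end of the fingers, on their centre line; the grasp point (between the pads) lies 19 mm behind it; z points along the fingers, x is the direction in which the jaws open and shut, and the axes are right-handed (so a half turn about z gives the same grasp; the last joint's range is limited). The gripper opens to 88 mm and grips with 3 to 60 N. Pads are 20 mm wide; open, the fingers measure 115 mm over their backs; the gripper's body (75 mm by 178 mm) begins 61 mm behind the grasp point.
Start: joints at [1.146, 0.477, 0.022, 1.555, -0.011, 1.109, -0.083], TCP at [210.291, -641.425, 199.464] pointing down, gripper open.
Joint ranges: [-2.96, 2.96], [-0.34, 2.1], [-1.41, 1.46], [0.24, 2.44], [-1.37, 4.51], [0.17, 1.92], [-2.96, 2.96]. Speed limits (rad/s): [2.39, 2.39, 3.14, 3.14, 3.14, 3.14, 3.14].

## Interface

Orientations are given as a unit quaternion [x, y, z, w].
In Python, from cell import * gives the robot as it stands.
- The arm moves only by the tool servo_tool, never from a script. Its arguments are lists of equal length, an entry for each row: "claw": the gripper's target within -1 to 1 (fully open at 1, half-way at 0, shut at -1); "slide": the shift along the world's x, y, z in mm, a list of three; "turn": the turn about the world's z in rad. In form: {"claw": [claw, ...], "slide": [[dx, dy, dz], ...], "turn": [turn, ...]}. A call has 1 to 20 rows; each row is the pose to reach, as a shift and turn from the pose commanded when the call began; what a row does not reach only later rows make up. A row lasts 1/8 s, in which the tool goes at most 62.5 mm and 10.7 degrees, less where a joint would pass 70% of its speed; a pose out of reach is approached as far as the arm can. A call with a gripper value outside its range is refused whole. The fingers move at their own pace and stop on an object; the grip force is fixed at half the most. Time passes only in rows, so rows that repeat a pose let the fingers close. It gives the time, the measured TCP pose, the force and the opening at its end, in the units of the state.
- sense(): the state, without advancing time (a new reading comes with each control period).
- get_image(name): name is "scene" or "top" or "wrist"; returns a dict with "color" (384x512x3 uint8, red, green, blue), "z_map" (384x512 float32, mm along the optical axis (not along the pixel's ray), 0 where there is no reading), "camera_matrix" (3x3 intrinsics, pixels), "k1" (the pictures are not rectified: a ray, as slopes to the right and down, at radius r is drawn at 1 + k1 r^2 times it, then the intrinsics apply), "xyz" and "rotation" of the camera in the world; the wrist camera has in their place "mount" (4x4, takes a point from camera to tool coordinates, whose origin is the TCP and whose axes are the tool frame's). Camera axes: x right, y up, looking along -z (the intrinsics and any distortion apply to the point x, -y, -z); pixel columns grow to the right and rows downward; lengths in mm; the calibration is good to about 2 mm. A picture is of the moment at which its call begins: read the wrist's pose just before it.
- finish_job(): hands the job in, once; it reports no verdict.
The state is a dict: "clock": time; "qpos": joint angles; "joint_vel": joint speeds; "tau": joint torques, N m; "tool_pos": TCP position; "ee_rot": TCP orientation; "force": force on the tool from outside, world axes, zero at the start; "moment": the same for the moment, N m; "opening": opening from 0.0 (shut) to 1.0 (fully open).
Only numpy, scipy, OpenCV 4.12 (cv2) and the standard library are available. Lean on these libraries where they do the work, as an engineer would, in place of code of your own. Each camera call takes 0.05 s, during which the arm holds its last target. There are 200 camera calls.

## Task

Feel each of the three lemons with a gentle squeeze across its waist, and sort them: lay the soft ones that give in the round straw basket and the hard ones in the blue crate, side by side on its floor. Any number of them may be soft. Do not bruise a lemon by squeezing hard, do not drop it, and leave the other things on the table where they are.

Things in the scene. Friction and masses are not known exactly. Their poses are not given: they have to be found in the camera images.
- lemon_a: yellow lemon on its side, about 80 long (x axis, nipples at both ends), 48 wide (y), 47 high (z); origin at its middle, 23 above what it rests on; flattish underside, does not roll; about 0.13 kg. All three lemons look alike; which and how many (none to all) are soft changes every time. Squeeze it across its waist: pads closing along y, level with its middle, within 8 mm of it along x
- lemon_b: like lemon_a. A soft lemon, whichever it is, gives springily by about 2.8 N per mm on each side, up to 6 mm a side: gripped with 20 N it is 35 to 38 wide between the pads, with 10 N about 41; it springs back when let go. A hard lemon stays 44 to 48 wide under any of these grips
- lemon_c: like lemon_a. A lemon bruises if each finger presses it with more than 45 N; a grip of 20 N is plenty to feel and to carry it. It is bruised too if let fall from more than 2 or 3 cm
- lemon_a_heart_point (a point): the heart of lemon_a, at its middle and so of no use for handling. The judge tells a hard lemon_a by its heart lying 0.1 to 0.2 mm ahead of the origin along x, a soft one 0 to 0.1 mm: far too little for the given poses to show, so it must be felt
- lemon_b_heart_point (a point): the heart of lemon_b, at its middle and so of no use for handling. The judge tells a hard lemon_b by its heart lying 0.1 to 0.2 mm ahead of the origin along x, a soft one 0 to 0.1 mm: far too little for the given poses to show, so it must be felt
- lemon_c_heart_point (a point): the heart of lemon_c, at its middle and so of no use for handling. The judge tells a hard lemon_c by its heart lying 0.1 to 0.2 mm ahead of the origin along x, a soft one 0 to 0.1 mm: far too little for the given poses to show, so it must be felt
- basket: round shallow straw basket, for the soft lemons, fixed to the table; 300 across its rim, floor 256 across; origin under its centre on the table, inner floor 6 above it, rim 42 above it
- crate: square shallow blue wooden crate, for the hard lemons, fixed to the table; 280 x 280 outside, walls 8 thick and 45 high; origin under its centre on the table, inner floor 8 above it at most
- weight: small brass weight with a knob, 28 across, 33 high, standing among the lemons; origin under its centre; to be left alone
- pot: white plastic pot with red lid, 90 across, 90 high, at the far edge; origin under its centre; to be left alone
- bottle: green glass bottle, 64 across, 180 high, at the far edge; origin under its centre; to be left alone
- jar: amber glass jar, 70 across, 100 high, at the far edge; origin under its centre; to be left alone
- mortar: brass mortar cup, 100 across, 80 high, at the far edge; origin under its centre; to be left alone
- scoop: long spoon with wooden handle, 180 long, lying crosswise near the robot; origin under its middle; to be left alone
Things that resemble listed ones, but are neither listed nor needed, are in the scene too. Leave any green or red look-alike of the lemon_b alone.

How it is judged (in metres and radians):
At the end, for the whole second after the job is handed in: soft lemons lie on the round basket's floor (middle within 115 mm of its centre), hard ones on the crate's floor (middle within 120 mm of its centre along each side), none on another lemon or a wall (middle 15 to 42 mm above the table), let go and still (((x of lemon_a_heart_point in the frame of lemon_a below 0.000104 m and z of lemon_a in the frame of basket between 0.015 and 0.042 m and horizontal distance between lemon_a and basket below 0.115 m) or (x of lemon_a_heart_point in the frame of lemon_a above 9.6e-05 m and z of lemon_a in the frame of crate between 0.015 and 0.042 m and x of lemon_a in the frame of crate between -0.12 and 0.12 m and y of lemon_a in the frame of crate between -0.12 and 0.12 m)) and linear speed of each of lemon_a, lemon_b, lemon_c below 0.03 m/s and ((x of lemon_b_heart_point in the frame of lemon_b below 0.000104 m and z of lemon_b in the frame of basket between 0.015 and 0.042 m and horizontal distance between lemon_b and basket below 0.115 m) or (x of lemon_b_heart_point in the frame of lemon_b above 9.6e-05 m and z of lemon_b in the frame of crate between 0.015 and 0.042 m and x of lemon_b in the frame of crate between -0.12 and 0.12 m and y of lemon_b in the frame of crate between -0.12 and 0.12 m)) and ((x of lemon_c_heart_point in the frame of lemon_c below 0.000104 m and z of lemon_c in the frame of basket between 0.015 and 0.042 m and horizontal distance between lemon_c and basket below 0.115 m) or (x of lemon_c_heart_point in the frame of lemon_c above 9.6e-05 m and z of lemon_c in the frame of crate between 0.015 and 0.042 m and x of lemon_c in the frame of crate between -0.12 and 0.12 m and y of lemon_c in the frame of crate between -0.12 and 0.12 m))); the robot touches nothing.
It fails at once if a lemon is bruised: the fingers press it with more than 45 N each (90 N together) (contact force between the fingers and lemon_a above 90 N or contact force between the fingers and lemon_b above 90 N or contact force between the fingers and lemon_c above 90 N).
It fails at once if a lemon is dropped or thrown: it moves faster than 0.75 m/s (a fall of about 3 cm) with no finger on it ((linear speed of lemon_a above 0.75 m/s and contact force between the fingers and lemon_a below 0.05 N) or (linear speed of lemon_b above 0.75 m/s and contact force between the fingers and lemon_b below 0.05 N) or (linear speed of lemon_c above 0.75 m/s and contact force between the fingers and lemon_c below 0.05 N)).
It fails at once if another thing on the table is moved more than 4 cm (distance of any of weight, pot, bottle, jar, mortar, scoop from where it was at the start of the episode above 0.04 m).
It also fails if it takes over 72 s, if anything falls off the work surface, if the arm or the gripper's body presses on something with over 40 N, if the wrist force passes 120 N, or if a joint passes its speed limit or range.

## Working session

There is one attempt and no reset: what is moved stays moved. The work goes in short steps, Python scripts to look and compute and a tool call to move; the robot and the scene stay as the last step left them, time stands still between calls to the robot, and variables do not carry over. Pictures are saved under pics/ and viewed, about 8 in all and at most 12, crops included, and the job is handed in when it is done.

Besides the shell and the picture viewer there is one more tool, called after "Request:" by a JSON object that holds its "op" and its "data". servo_tool: Moves the arm, as the interface text tells. Its arguments: {"type":"object","properties":{"claw":{"type":"array"},"slide":{"type":"array"},"turn":{"type":"array"}},"required":["claw","slide","turn"]}

```bash
mkdir -p pics; cat > h.py <<'E'
from cell import *
import numpy as np, cv2
from scipy.spatial.transform import Rotation as R
def rot(r):
    r=np.array(r,float); return r if r.shape==(3,3) else R.from_quat(r).as_matrix()
def look(name):
    s=sense(); im=get_image(name)
    if 'mount' in im:
        T=np.eye(4);T[:3,:3]=rot(s['ee_rot']);T[:3,3]=s['tool_pos'];T=T@np.array(im['mount']);C,t=T[:3,:3],T[:3,3]
    else: C,t=rot(im['rotation']),np.array(im['xyz'],float)
    im['C'],im['t']=C,t; return im
def rays(im,uv):
    d=cv2.undistortPoints(np.array(uv,float).reshape(-1,1,2),np.array(im['camera_matrix'],float),np.array([im['k1'],0,0,0,0],float)).reshape(-1,2)
    return np.c_[d[:,0],-d[:,1],-np.ones(len(d))]@im['C'].T
def plane(im,uv,z):
    r=rays(im,uv); return im['t']+r*((z-im['t'][2])/r[:,2])[:,None]
def cloud(im):
    h,w=im['z_map'].shape; v,u=np.mgrid[:h,:w]
    return (im['t']+rays(im,np.c_[u.ravel(),v.ravel()])*im['z_map'].reshape(-1,1)).reshape(h,w,3)
def save(im,n): cv2.imwrite('pics/'+n,im['color'][:,:,::-1])
E
python3 - <<'E'
from h import *
for n in('top','scene'):
    im=look(n);save(im,n+'0.png');print(n,im['t'],im['k1'])
    P=cloud(im);hsv=cv2.cvtColor(im['color'],cv2.COLOR_RGB2HSV)
    m=cv2.inRange(hsv,(20,110,90),(36,255,255))
    k,l,st,c=cv2.connectedComponentsWithStats(m)
    for i in range(1,k):
        if st[i,4]>80:
            p=P[(l==i)&(im['z_map']>0)]
            print(st[i],c[i].round(),np.median(p,0).round() if len(p) else 0,np.percentile(p[:,2],[5,95]) if len(p) else 0)
print(sense())
E
```

```text
top [ 447.09094325  -17.69748096 1375.09101018] -0.09207425091036767
[279  74  12  11  99] [285.  79.] [ 786. -100.  180.] [167.77897647 184.83949897]
[309  84  36  35 744] [327. 102.] [ 760. -235.   34.] [ 4.99883428 83.3468297 ]
[ 33 127  11  20  88] [ 38. 137.] [645. 608.  33.] [26.5651042  39.07769381]
[226 134  27  20 353] [239. 144.] [634.  19.  40.] [24.67561533 48.11162949]
[205 195  29  16 351] [219. 203.] [465.  71.  40.] [27.10443546 48.27589045]
[263 196  23  21 357] [274. 206.] [458. -84.  40.] [26.94917215 47.81850795]
[240 237  18  31 233] [249. 258.] [306. -16.   8.] [ 0.47419473 17.19136214]
scene [1020.59166421  627.19008068  927.7209858 ] -0.09172437128906967
[433   4  34  39 675] [450.  21.] [-539. -206.  129.] [ 70.27490123 172.78072203]
[ 80  69  21  18 182] [90. 77.] [ 602. -809.   31.] [11.31246315 49.33752768]
[299 166  25  18 189] [312. 173.] [305. -19.   7.] [ 0.81214617 15.96076943]
[246 168  18  24 328] [255. 180.] [468. -70.  39.] [20.48648641 47.00857064]
[107 171  42  34 764] [126. 185.] [ 760. -252.   72.] [ 24.65666388 181.07497717]
[280 205  24  24 439] [292. 216.] [474.  83.  38.] [17.50292817 46.91529154]
[207 226  33  21 499] [223. 236.] [643.  31.  38.] [17.36072248 46.51315029]
{'clock': 0.1, 'qpos': array([ 1.14592116,  0.47770758,  0.02231804,  1.55633998, -0.01150127,
        1.10929847, -0.083121  ]), 'joint_vel': array([ 0.00013455,  0.00037251, -0.00019967, -0.00224517,  0.00042026,
       -0.0005424 ,  0.00105384]), 'tau': array([ 4.49268919e-03, -5.84093428e+01,  1.53996326e+00, -2.73313379e+01,
       -5.42426272e-02,  1.31337962e-02,  7.39121651e-05]), 'tool_pos': array([ 210.08622062, -640.86372717,  198.59043341]), 'ee_rot': array([ 8.09790831e-01, -5.86718117e-01, -6.87733539e-04, -4.33278511e-04]), 'force': array([-1.14592727,  0.73853756, -0.09560709]), 'moment': array([-0.02071537, -0.01140549,  0.03667712]), 'opening': 1.0030301516986035}
```

View pics/top0.png

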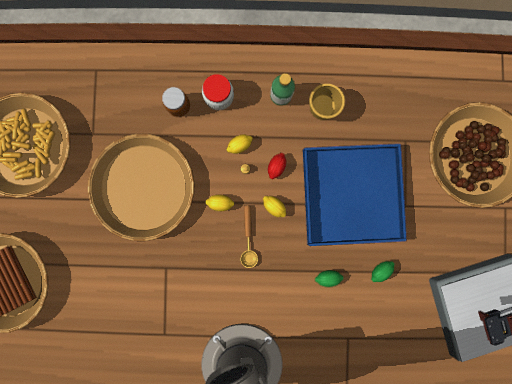

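View pics/scene0.png

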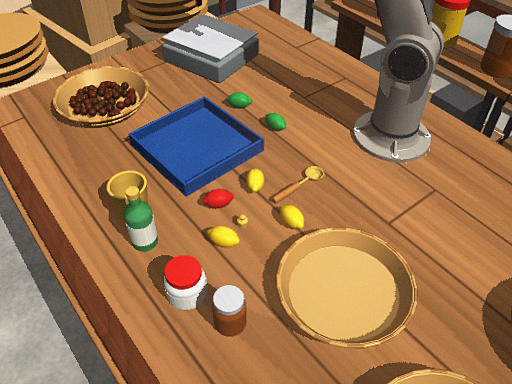

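The top view shows yellow lemons at (239,144), (219,203) and (274,206), with the weight at (246,169) and a red look-alike at (277,166). The basket is at (142,188) and the crate at (355,195). The green look-alikes and the scoop are nearer the robot.

```bash
python3 - <<'E'
from h import *
im=look('top');hsv=cv2.cvtColor(im['color'],cv2.COLOR_RGB2HSV)
def comps(m,lo,hi,z,tag):
    k,l,st,c=cv2.connectedComponentsWithStats(m)
    for i in range(1,k):
        if lo<st[i,4]<hi:
            v,u=np.where(l==i); p=plane(im,np.c_[u,v],z)[:,:2]
            (cx,cy),(a,b),ang=cv2.minAreaRect(p.astype(np.float32))
            w,V=np.linalg.eigh(np.cov(p.T)); 
            print(tag,c[i].round(),'mean',p.mean(0).round(1),'rect',round(cx,1),round(cy,1),round(a),round(b),'yaw',np.arctan2(V[1,1],V[0,1]).round(2),'sig',(2*np.sqrt(w)).round(1))
comps(cv2.inRange(hsv,(20,110,90),(36,255,255)),80,800,23,'Y')
comps(cv2.inRange(hsv,(0,180,90),(6,255,255)),80,900,23,'R')
comps(cv2.inRange(hsv,(100,100,30),(125,255,255)),3000,20000,30,'crate')
P=cloud(im)
print('weight',plane(im,[[246,169]],25), 'basket',plane(im,[[91,188],[193,188],[142,136],[142,239]],42).round())
u=[[305,147],[402,145],[405,242],[307,245]];print(plane(im,u,45).round())
print('floors',P[188,142],P[195,355])
T=rot(sense()['ee_rot']);print(T.round(2)); w=look('wrist');print(w['mount'])
E
```

```text
Y [285.  79.] mean [ 830.3 -110. ] rect 830.0 -109.7 30 32 yaw 1.8 sig [16.2 17.6]
Y [327. 103.] mean [ 763.2 -235. ] rect 768.8 -233.1 102 102 yaw 2.22 sig [47.7 56.7]
Y [ 38. 140.] mean [637.8 612.8] rect 634.2 613.1 83 28 yaw 3.1 sig [14.1 46.2]
Y [239. 144.] mean [636.5  19.2] rect 637.5 19.5 48 82 yaw 2.08 sig [24.  39.5]
Y [219. 203.] mean [465.3  72.2] rect 465.4 72.9 43 80 yaw 1.52 sig [23.3 40. ]
Y [274. 206.] mean [458.4 -85.2] rect 458.5 -85.2 57 63 yaw 0.89 sig [23.4 40.1]
Y [249. 258.] mean [309.7 -16.5] rect 321.2 -8.6 81 49 yaw -3.06 sig [24.1 31.9]
R [216.  88.] mean [800.2  89.4] rect 800.5 90.0 81 76 yaw -2.87 sig [39.9 41.7]
R [276. 166.] mean [575.1 -89.1] rect 575.6 -89.8 44 79 yaw 2.73 sig [22.2 38.8]
crate [354. 194.] mean [ 496.4 -314.7] rect 497.1 -315.9 281 287 yaw 1.63 sig [161.8 165.1]
weight [[563.1743061   -2.63470596  25.        ]] basket [[499. 439.  42.]
 [505. 146.  42.]
 [651. 297.  42.]
 [357. 288.  42.]]
[[ 628. -169.   45.]
 [ 640. -450.   45.]
 [ 363. -460.   45.]
 [ 350. -179.   45.]]
floors [503.30340221 301.11844632   2.46863597] [ 495.17892251 -322.28255792    7.69467874]
[[ 0.31 -0.95 -0.  ]
 [-0.95 -0.31  0.  ]
 [-0.    0.   -1.  ]]
[[ 9.99999603e-01 -3.15767718e-04 -8.33640656e-04 -2.60520161e-02]
 [-5.20386624e-04 -9.66062824e-01 -2.58306696e-01 -7.11790553e+01]
 [-7.23784330e-04  2.58307027e-01 -9.66062604e-01 -1.84958938e+02]
 [ 0.00000000e+00  0.00000000e+00  0.00000000e+00  1.00000000e+00]]
```

Request:
{"op": "servo_tool", "data": {"claw": [1,1,1,1,1,1,1,1,1,1,1,1,1,1], "slide": [[248,556,-20],[248,556,-20],[248,556,-20],[248,556,-20],[248,556,-20],[248,556,-20],[248,556,-20],[248,556,-20],[248,556,-20],[248,556,-20],[248,556,-20],[248,556,-20],[248,556,-20],[248,556,-20]], "turn": [0.57,0.57,0.57,0.57,0.57,0.57,0.57,0.57,0.57,0.57,0.57,0.57,0.57,0.57]}}

```text
clock: 1.95
tool_pos: [457.9, -86.6, 179.4]
ee_rot: [0.942, -0.336, -0.0, 0.0]
force: [0.8, 0.3, 0.1]
opening: 1.001
```

```bash
cat > w.py <<'E'
from h import *
import sys
s=sense();T=rot(s['ee_rot']);print('t',s['clock'],s['tool_pos'].round(1),'jaw',np.arctan2(T[1,0],T[0,0]).round(3),'open mm',88*s['opening'],'F',s['force'].round(1))
if len(sys.argv)>1:
    im=look('wrist');save(im,sys.argv[1]);hsv=cv2.cvtColor(im['color'],cv2.COLOR_RGB2HSV)
    k,l,st,c=cv2.connectedComponentsWithStats(cv2.inRange(hsv,(20,110,90),(36,255,255)))
    for i in range(1,k):
        if st[i,4]>600:
            v,u=np.where(l==i);p=plane(im,np.c_[u,v],23)[:,:2]
            w,V=np.linalg.eigh(np.cov(p.T));print(st[i],p.mean(0).round(1),'rect',[np.round(x,1) for x in cv2.minAreaRect(p.astype(np.float32))],'yaw',np.arctan2(V[1,1],V[0,1]).round(2),(2*np.sqrt(w)).round(1))
E
python3 w.py w1.png
```

```text
t 1.95 [457.9 -86.6 179.4] jaw -0.686 open mm 88.07115281534664 F [0.8 0.3 0.1]
[ 282    0   68   32 1689] [634.7  10.9] rect [array([631.3,  10.8]), array([31.3, 76.4]), np.float64(51.0)] yaw 2.37 [16.6 38.2]
[ 145   36   53   65 2338] [466.3  74.2] rect [array([466. ,  73.6]), array([83.5, 48. ]), np.float64(88.1)] yaw 1.55 [23.9 40.5]
[ 464   74   48   62 2155] [ 742.6 -205.5] rect [array([ 736.5, -207.7]), array([74.6, 58.6]), np.float64(64.5)] yaw 1.45 [31.8 34.9]
[ 233  143   37   63 1746] [459.5 -83.8] rect [array([458.4, -85.1]), array([82.2, 47.1]), np.float64(50.7)] yaw 0.88 [24. 40.]
[ 116  172   50   49 1101] [316. -15.] rect [array([326.6,  -8.4]), array([81.3, 48.9]), np.float64(25.9)] yaw -3.08 [23.6 34.1]
[393 257  32  54 803] [ 538.5 -361.7] rect [array([ 535.1, -359.7]), array([96.2, 41.6]), np.float64(65.4)] yaw 1.22 [19.3 58.6]
[418 323  86  15 775] [ 557.3 -479.9] rect [array([ 553.8, -481.4]), array([ 26.5, 135. ]), np.float64(49.8)] yaw 2.45 [12.5 77.5]
```

View pics/w1.png

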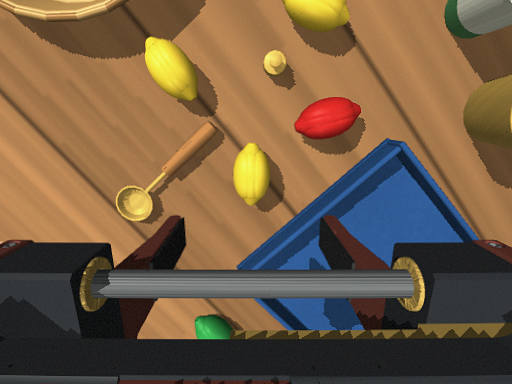

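The wrist picture shows the lemon upright at (252,174), centred between the fingers and clear of the scoop (handle at 190,145) and the red look-alike (328,117). The measured centre (458.5,-85) agrees with the top view, so I go down and squeeze.

Request:
{"op": "servo_tool", "data": {"claw": [1,1,1,1,1,0.6,0.35,0.2,0.1,0.03,-0.03,-0.09,-0.15,-0.2,-0.25,-0.3,-0.3,-0.3], "slide": [[0,1,-50],[0,1,-100],[0,1,-145],[0,1,-170],[0,1,-175],[0,1,-175],[0,1,-175],[0,1,-175],[0,1,-175],[0,1,-175],[0,1,-175],[0,1,-175],[0,1,-175],[0,1,-175],[0,1,-175],[0,1,-175],[0,1,-175],[0,1,-175]], "turn": [0,0,0,0,0,0,0,0,0,0,0,0,0,0,0,0,0,0]}}

```text
clock: 4.25
tool_pos: [458.5, -84.5, 4.9]
ee_rot: [0.942, -0.335, 0.0, 0.0]
force: [-1.0, 0.7, 5.3]
opening: 0.517
```

```bash
python3 w.py
```

```text
t 4.25 [458.5 -84.5   4.9] jaw -0.684 open mm 45.48562561279344 F [-1.   0.7  5.3]
```

Request:
{"op": "servo_tool", "data": {"claw": [-0.4,-0.5,-0.6,-0.6,-0.6,-0.6,-0.6,-0.6], "slide": [[0,0,0],[0,0,0],[0,0,0],[0,0,5],[0,0,20],[0,0,50],[0,0,85],[0,0,95]], "turn": [0,0,0,0,0,0,0,0]}}

```text
clock: 5.25
tool_pos: [459.7, -84.6, 101.8]
ee_rot: [0.942, -0.335, 0.002, -0.0]
force: [0.4, -0.8, -1.1]
opening: 0.515
```

```bash
python3 w.py
```

```text
t 5.25 [459.7 -84.6 101.8] jaw -0.684 open mm 45.293973773934034 F [ 0.4 -0.8 -1.1]
```

Hard: 45.3 mm wide at full grip. It goes to the crate.

Request:
{"op": "servo_tool", "data": {"claw": [-0.6,-0.6,-0.6,-0.6,-0.6,-0.6,-0.6,-0.6,-0.6,-0.6,-0.6,-0.6,-0.6,-0.6,0,0.2,0.4,0.4,0.4,0.4], "slide": [[10,-35,0],[30,-85,0],[45,-135,0],[60,-185,0],[75,-235,0],[91,-275,0],[91,-281,0],[91,-281,-15],[91,-281,-40],[91,-281,-60],[91,-281,-75],[91,-281,-83],[91,-281,-86],[91,-281,-86],[91,-281,-86],[91,-281,-86],[91,-281,-86],[91,-281,-70],[91,-281,-30],[91,-281,20]], "turn": [-0.15,-0.3,-0.45,-0.6,-0.75,-0.88,-0.88,-0.88,-0.88,-0.88,-0.88,-0.88,-0.88,-0.88,-0.88,-0.88,-0.88,-0.88,-0.88,-0.88]}}

```text
clock: 7.75
tool_pos: [548.9, -365.1, 121.0]
ee_rot: [0.71, -0.705, -0.0, 0.0]
force: [0.4, -0.4, -0.9]
opening: 0.698
```

```bash
python3 w.py w2.png
```

```text
t 7.75 [ 548.9 -365.1  121. ] jaw -1.564 open mm 61.44776376552266 F [ 0.4 -0.4 -0.9]
[  59    0   86   20 1091] [ 721.2 -228.9] rect [array([ 719.3, -223.9]), array([79.6, 15.8]), np.float64(89.8)] yaw 1.53 [ 8.5 36.1]
[ 451   19   61   91 2423] [ 674.8 -595. ] rect [array([ 669. , -598.8]), array([47., 93.]), np.float64(62.4)] yaw 2.7 [19.4 39.9]
[ 230  149   45   76 2525] [ 549.3 -365.3] rect [array([ 548.1, -365.1]), array([84.6, 48.2]), np.float64(1.6)] yaw 3.13 [24.2 41. ]
[ 176  324  306   15 2911] [ 356.4 -486.4] rect [array([ 358.8, -466.8]), array([ 21.3, 397.1]), np.float64(0.4)] yaw 1.59 [ 10.3 226.4]
```

View pics/w2.png

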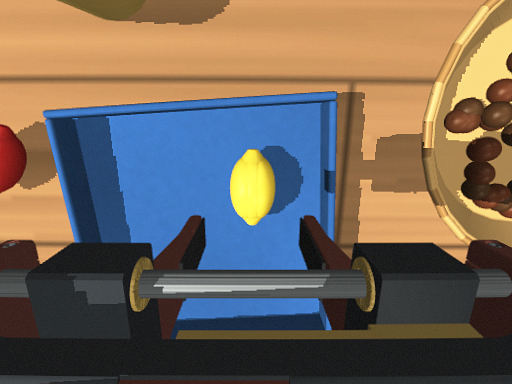

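The lemon lies at (252,187) in the picture, flat on the crate floor and clear of the walls. Next is the far lemon.

Request:
{"op": "servo_tool", "data": {"claw": [0.4,0.4,0.4,1,1,1,1,1,1,1,1,1,1,1], "slide": [[10,40,40],[20,90,40],[30,140,40],[40,190,40],[50,240,40],[65,290,40],[80,340,40],[88,384,40],[88,384,40],[88,384,40],[88,384,40],[88,384,40],[88,384,40],[88,384,40]], "turn": [0.17,0.34,0.51,0.68,0.85,1.02,1.19,1.36,1.53,1.7,1.87,2.07,2.07,2.07]}}

```text
clock: 9.55
tool_pos: [637.5, 18.4, 160.0]
ee_rot: [0.969, 0.249, 0.0, 0.0]
force: [0.1, 0.2, 0.0]
opening: 0.998
```

```bash
python3 w.py w3.png
```

```text
t 9.55 [637.5  18.4 160. ] jaw 0.502 open mm 87.82877767817624 F [0.1 0.2 0. ]
[ 113   27   53   73 2739] [464.4  74.1] rect [array([463.8,  73.1]), array([82.7, 50.1]), np.float64(81.5)] yaw 1.48 [25. 40.]
[ 233  144   39   66 1939] [637.   20.8] rect [array([637.6,  20. ]), array([47. , 81.6]), np.float64(28.8)] yaw 2.09 [23.8 40.1]
[ 79 257  29  54 635] [ 514. -219.] rect [array([ 515.5, -218.7]), array([31.9, 91.1]), np.float64(10.6)] yaw 1.74 [17.  57.2]
[ 230  322  253   17 2205] [ 888.7 -105.3] rect [array([ 882.6, -105.1]), array([373.1,  28.3]), np.float64(28.5)] yaw -2.64 [ 12.5 231.6]
```

View pics/w3.png

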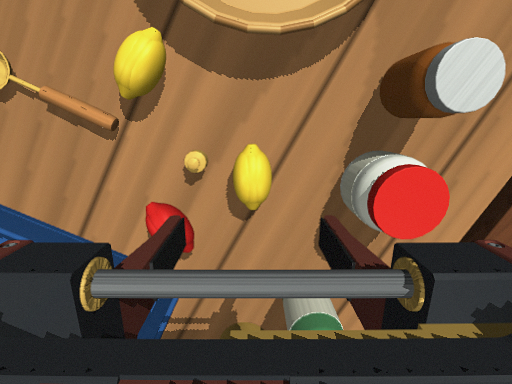

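The lemon at (252,177) is centred and straight between the fingers. The weight at (195,162) is close to the left finger, so I go down with the jaws only part open, at 66 mm.

Request:
{"op": "servo_tool", "data": {"claw": [0.5,0.5,0.5,0.5,0.5,0.5,0.35,0.2,0.1,0.03,-0.03,-0.09,-0.15,-0.2,-0.25,-0.3,-0.45,-0.6,-0.6,-0.6], "slide": [[0,1,0],[0,1,-40],[0,1,-90],[0,1,-130],[0,1,-150],[0,1,-155],[0,1,-155],[0,1,-155],[0,1,-155],[0,1,-155],[0,1,-155],[0,1,-155],[0,1,-155],[0,1,-155],[0,1,-155],[0,1,-155],[0,1,-155],[0,1,-155],[0,1,-155],[0,1,-155]], "turn": [0.01,0.01,0.01,0.01,0.01,0.01,0.01,0.01,0.01,0.01,0.01,0.01,0.01,0.01,0.01,0.01,0.01,0.01,0.01,0.01]}}

```text
clock: 12.1
tool_pos: [637.4, 19.2, 5.3]
ee_rot: [0.967, 0.255, -0.0, 0.0]
force: [-3.2, -2.1, 8.1]
opening: 0.402
```

```bash
python3 w.py
```

```text
t 12.1 [637.4  19.2   5.3] jaw 0.516 open mm 35.34908279218817 F [-3.2 -2.1  8.1]
```

Soft: it gave to 35.3 mm. It goes to the basket.

Request:
{"op": "servo_tool", "data": {"claw": [-0.6,-0.6,-0.6,-0.6,-0.6,-0.6,-0.6,-0.6,-0.6,-0.6,-0.6,-0.6,-0.6], "slide": [[0,0,10],[0,0,40],[0,0,80],[-5,20,100],[-18,70,100],[-30,120,100],[-43,170,100],[-56,220,100],[-69,270,100],[-80,310,100],[-82,323,100],[-82,323,100],[-82,323,100]], "turn": [0,0,0,0.12,0.27,0.42,0.57,0.72,0.87,1.02,1.05,1.05,1.05]}}

```text
clock: 13.72
tool_pos: [556.5, 340.2, 104.1]
ee_rot: [0.71, 0.704, -0.001, 0.001]
force: [0.1, 0.3, -1.2]
opening: 0.404
```

Request:
{"op": "servo_tool", "data": {"claw": [-0.6,-0.6,-0.6,-0.6,-0.6,-0.6,-0.6,-0.4,-0.2,0,0.2,0.4,0.4,0.4,0.4,0.4], "slide": [[0,0,-25],[0,0,-50],[0,0,-70],[0,0,-84],[0,0,-91],[0,0,-93],[0,0,-93],[0,0,-93],[0,0,-93],[0,0,-93],[0,0,-93],[0,0,-93],[0,0,-93],[0,0,-75],[0,0,-40],[0,0,20]], "turn": [0,0,0,0,0,0,0,0,0,0,0,0,0,0,0,0]}}

```text
clock: 15.72
tool_pos: [554.4, 341.7, 125.1]
ee_rot: [0.709, 0.705, -0.001, -0.0]
force: [2.2, 0.9, 0.1]
opening: 0.7
```

```bash
python3 w.py w4.png
```

```text
t 15.725 [554.4 341.7 125.1] jaw 1.566 open mm 61.61964377376124 F [2.2 0.9 0.1]
[   0   81   36   47 1200] [468.4  94.6] rect [array([471.1,  97.8]), array([36.4, 47.3]), np.float64(76.5)] yaw 2.67 [18.7 23.3]
[ 231  149   45   75 2528] [555.6 342.5] rect [array([556.9, 342.9]), array([48.9, 84.5]), np.float64(88.6)] yaw -3.14 [24.7 41.2]
[ 449  160   63  104 2023] [589.6 604.1] rect [array([590.3, 607.3]), array([ 56.9, 125. ]), np.float64(83.1)] yaw 2.89 [24.1 61.3]
```

View pics/w4.png

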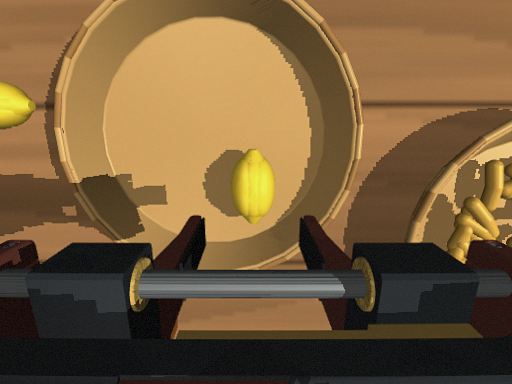

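The lemon lies on the basket floor at (252,186) in the picture, clear of the rim. Last lemon next.

Request:
{"op": "servo_tool", "data": {"claw": [0.4,0.4,0.4,0.4,0.4,0.7,0.7,0.7,0.7,0.7,0.7,0.7], "slide": [[-10,-30,30],[-25,-75,30],[-40,-120,30],[-55,-165,30],[-70,-210,30],[-85,-255,30],[-90,-270,30],[-90,-270,30],[-90,-270,30],[-90,-270,30],[-90,-270,30],[-90,-270,30]], "turn": [-0.17,-0.34,-0.51,-0.68,-0.85,-1.02,-1.19,-1.36,-1.53,-1.61,-1.61,-1.61]}}

```text
clock: 17.27
tool_pos: [465.4, 72.9, 154.9]
ee_rot: [1.0, -0.021, 0.0, -0.0]
force: [-1.1, -0.2, 1.1]
opening: 0.849
```

```bash
python3 w.py w5.png
```

```text
t 17.275 [465.4  72.9 154.9] jaw -0.042 open mm 74.75161469924689 F [-1.1 -0.2  1.1]
[ 232  146   40   68 1991] [466.3  73.5] rect [array([465.8,  72. ]), array([83.4, 47.4]), np.float64(88.7)] yaw 1.53 [23.7 40.5]
[118 230  38  34 645] [313.9  -4.1] rect [array([310.1,  -4.7]), array([44. , 38.3]), np.float64(39.4)] yaw 2.13 [20.5 21.8]
[ 203  323  288   16 2730] [ 617.5 -158.4] rect [array([ 596.1, -155.9]), array([ 25.2, 419.9]), np.float64(87.7)] yaw 3.11 [ 11.6 251.9]
```

Request:
{"op": "servo_tool", "data": {"claw": [0.7,0.7,0.7,0.7,0.7,0.6,0.35,0.2,0.1,0.03,-0.03,-0.09,-0.15,-0.2,-0.25,-0.3,-0.45,-0.6,-0.6,-0.6], "slide": [[0,0,-40],[0,0,-90],[0,0,-130],[0,0,-146],[0,0,-150],[0,0,-150],[0,0,-150],[0,0,-150],[0,0,-150],[0,0,-150],[0,0,-150],[0,0,-150],[0,0,-150],[0,0,-150],[0,0,-150],[0,0,-150],[0,0,-150],[0,0,-150],[0,0,-150],[0,0,-150]], "turn": [0,0,0,0,0,0,0,0,0,0,0,0,0,0,0,0,0,0,0,0]}}

```text
clock: 19.82
tool_pos: [465.6, 72.5, 4.9]
ee_rot: [1.0, -0.022, 0.0, 0.0]
force: [-0.8, -1.1, 7.3]
opening: 0.404
```

```bash
python3 w.py
```

```text
t 19.825 [465.6  72.5   4.9] jaw -0.044 open mm 35.58689741421082 F [-0.8 -1.1  7.3]
```

Soft: it gave to 35.6 mm. It goes to the basket beside the other.

Request:
{"op": "servo_tool", "data": {"claw": [-0.6,-0.6,-0.6,-0.6,-0.6,-0.6,-0.6,-0.6,-0.6,-0.6,-0.6,-0.6,-0.6,-0.6,-0.6], "slide": [[0,0,10],[0,0,40],[0,0,80],[0,10,100],[-2,35,100],[-4,65,100],[-6,95,100],[-8,125,100],[-10,155,100],[-12,185,100],[-14,210,100],[-15,220,100],[-15,220,100],[-15,220,100],[-15,220,100]], "turn": [0,0,0,0.15,0.31,0.47,0.63,0.79,0.95,1.11,1.27,1.43,1.59,1.61,1.61]}}

```text
clock: 21.7
tool_pos: [450.2, 292.2, 104.5]
ee_rot: [0.71, 0.704, -0.0, -0.0]
force: [0.3, -0.9, -1.5]
opening: 0.404
```

Request:
{"op": "servo_tool", "data": {"claw": [-0.6,-0.6,-0.6,-0.6,-0.6,-0.6,-0.6,-0.4,-0.2,0,0.2,0.4,0.4,0.4,0.4,0.4,0.4,0.4], "slide": [[0,0,-25],[0,0,-50],[0,0,-70],[0,0,-84],[0,0,-91],[0,0,-93],[0,0,-93],[0,0,-93],[0,0,-93],[0,0,-93],[0,0,-93],[0,0,-93],[0,0,-93],[0,0,-75],[0,0,-40],[0,0,20],[20,-60,60],[40,-120,60]], "turn": [0,0,0,0,0,0,0,0,0,0,0,0,0,0,0,0,0,0]}}

```text
clock: 23.95
tool_pos: [488.1, 184.7, 167.5]
ee_rot: [0.708, 0.707, 0.003, 0.001]
force: [1.3, -0.5, -1.0]
opening: 0.702
```

Request:
{"op": "servo_tool", "data": {"claw": [0.4,0.4,0.4,0.4,0.4,0.4,0.4,0.4], "slide": [[10,-50,0],[20,-100,0],[30,-150,0],[30,-170,0],[30,-170,0],[30,-170,0],[30,-170,0],[30,-170,0]], "turn": [0,0,0,0,0,0,0,0]}}

```text
clock: 24.95
tool_pos: [516.6, 14.6, 163.6]
ee_rot: [0.708, 0.706, 0.0, 0.0]
force: [-0.2, 0.3, 0.2]
opening: 0.697
```

```bash
python3 w.py; python3 - <<'E'
from h import *
im=look('top');save(im,'top1.png');P=cloud(im);hsv=cv2.cvtColor(im['color'],cv2.COLOR_RGB2HSV)
k,l,st,c=cv2.connectedComponentsWithStats(cv2.inRange(hsv,(20,110,90),(36,255,255)))
for i in range(1,k):
    if st[i,4]>80:
        v,u=np.where(l==i);print(c[i].round(),plane(im,np.c_[u,v],30).mean(0).round(),np.percentile(P[l==i][:,2],95).round(1))
E
```

```text
t 24.95 [516.6  14.6 163.6] jaw 1.568 open mm 61.346548385055556 F [-0.2  0.3  0.2]
[284.  79.] [ 829. -109.   30.] 184.1
[327. 102.] [ 762. -233.   30.] 83.2
[ 37. 132.] [661. 611.  30.] 38.7
[127. 170.] [554. 341.  30.] 53.9
[374. 176.] [ 549. -371.   30.] 57.3
[143. 206.] [450. 292.  30.] 53.5
[249. 258.] [309. -16.  30.] 16.2
```

View pics/top1.png

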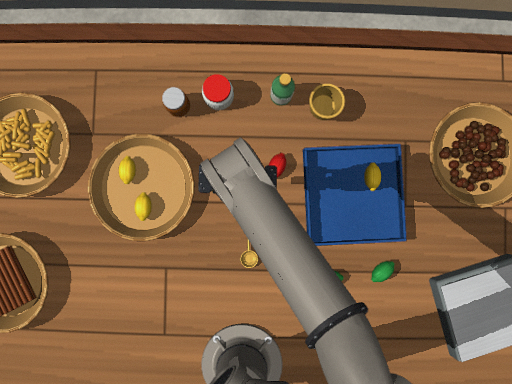

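The picture shows two lemons lying in the basket at (127,170) and (143,206), and one in the crate at (374,176). The pot, bottle, jar, mortar and scoop are where they were; the arm hides the weight.

```bash
python3 -c "
from cell import *
print(finish_job())"
```

```text
the job is handed in; nothing more can be done
None
```

I felt all three lemons, sorted them and handed the job in at about 25 s of the 72 s allowed. The hand-in gives no verdict.

| Lemon (where it started, mm) | Width under grip | Result | Now at (mm) |
|---|---|---|---|
| (458, -85) | 45.3 mm | hard | crate, about (549, -368), within 60 of its centre |
| (637, 19) | 35.3 mm | soft | basket, about (555, 342), about 71 from its centre |
| (465, 73) | 35.6 mm | soft | basket, about (450, 292), about 53 from its centre |

- **Last check:** the top view shows all three lying flat and apart. Their tops are 54 to 57 mm above the table, so their middles are about 30 mm up, within the 15 to 42 mm allowed.
- **Grip:** the interface fixes the grip at half the maximum, about 30 N per finger. That is above the suggested 20 N and below the 45 N bruising limit; I closed the jaws in small steps.
- **Other things:** the pot, bottle, jar, mortar and scoop have not visibly moved.
- **Not confirmed:** the arm hid the brass weight in the last picture. I planned about 15 mm of clearance from it, and the part-open jaws should have cleared it, but I did not see it afterwards.
- **Disagreement:** the two views of the crate lemon differ by about 6 mm (y of -365 from the wrist camera, -371 from the top), which makes no difference to the result.

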